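# Square a coated glass plate into the corner of its fixture with a pusher

### The arm

A 6-joint arm with a two-finger parallel gripper is mounted at the origin on the work surface; the furniture and walls round the work are solid. World frame = base frame: x ahead of the robot, y to its left, z up, the work surface at z = 0. Lengths are in m, angles in rad, forces in N, time in s.
With the tool pointing down it reaches from about 0.35 to 1 m from the base axis. Payload 7.1 kg.
Tool frame: the origin (TCP) lies between the finger pads; the fingertips stand 22 mm ahead of it and the grasp point (between the pads) lies 3 mm ahead of it; z points along the fingers, y is the line along which they close (so a half turn about z gives the same grasp; the last joint's range is limited). The gripper opens to 85 mm and grips with 20 to 120 N. Pads are 22 mm wide; open, the fingers measure 114 mm over their backs; the gripper's body (76 mm by 85 mm) begins 54 mm behind the grasp point. The pads swing forward as they close: fully open they stand 13 mm farther back than shut.
Start: joints at [1.184, 0.423, 1.63, -0, 1.089, -0.019], TCP at [0.225, 0.583, 0.253] pointing down, gripper open.
Joint ranges: [-3, 3], [-0.9, 2.11], [0.09, 2.58], [-1.31, 4.45], [0.11, 2.69], [-2.54, 2.54]. Speed limits (rad/s): [2.39, 2.39, 3.01, 3.14, 3.14, 3.14].

### API

Orientations are given as a rotation vector (axis times angle).
In Python, from rig import manip gives the robot as it stands. The module is installed in compiled form; this text tells all that it offers. Calls block until the motion is done:
- manip.move_to(position, orientation): joint-space move of the TCP to a pose.
- manip.servo_line(position, orientation=None, rate=0.15): straight line of the TCP; orientation=None keeps the orientation; rate is the mean speed in m/s.
- manip.set_joints(angles): joint-space move.
- manip.command_gripper(opening, f_grip=None): finger opening in m; f_grip is the grip in N (None keeps the last); returns when the fingers have stopped.
- manip.hold(seconds).
- manip.solve_ik(position, orientation): joint angles nearest the present ones, or None.
- manip.camera(name): name is "side" or "top" or "wrist"; returns a dict with "image" (400x640x3 uint8, red, green, blue), "fx", "fy", "cx", "cy" (pixels), "cam_to_world" (4x4, takes a point from camera to world coordinates); the wrist camera has in their place "mount" (4x4, takes a point from camera to tool coordinates, whose origin is the TCP and whose axes are the flange's). Camera axes: x right, y down, z forward; pixel columns grow to the right and rows downward; lengths in m; the calibration is good to about 2 mm. A picture is of the moment at which its call begins: read the wrist's pose just before it. There is no depth.
A pose or a line that the arm cannot do raises manip.IKError and nothing moves.
- manip.sign_off(): hands the job in; it is judged then, once.
Readings, each from a call of its own:
- manip.get_time(): time.
- manip.get_joint_positions(): joint angles.
- manip.get_joint_vel(): joint speeds.
- manip.get_tau(): joint torques, N m.
- manip.get_position(): TCP position.
- manip.get_ee_rot(): TCP orientation.
- manip.get_contact_force(): force on the tool from outside, world axes, zero at the start.
- manip.get_torque(): the same for the moment, N m.
- manip.get_width(): finger opening in m.
- manip.get_grip_force(): force on a finger pad.
Only numpy, scipy, OpenCV 4.12 (cv2) and the standard library are available. Lean on these libraries where they do the work, as an engineer would, in place of code of your own. Each camera call takes 0.05 s, during which the arm holds its last target. There are 200 camera calls.

### The job

Take the blue-handled pusher from its white dish and use its foot to nudge the coated glass plate, where it lies on the black base, first against the long fence and then along it against the short fence, pressing it lightly and briefly home on each, so that it ends flush with both edges of the square corner. The glass chips and the coating smears easily: push only with the pusher on the plate's edges, with no more than light fingertip pressure, and do not touch the plate with the gripper. Then stand the pusher upright back in its dish, let go, and leave the glassware around undisturbed.

Things in the scene. Friction and masses are not known exactly. Their poses are not given: they have to be found in the camera images.
- fixture: Fixed squaring fixture: flat black base 160 (x) by 190 (y) mm, 12 mm thick, lying on the bench. Origin at the centre of its underside; z up; its +x side carries the long fence (far from the robot), its -y side the short fence (on the right); the other two sides are open. Its place and yaw vary.
- corner (a point): Inner corner where the fences' faces meet, at the base's top (12 mm above the bench). Axes as the fixture's: the long fence's face is the plane x = 0, the short fence's face y = 0; the base reaches 135 mm to -x and 175 mm to +y. The plate is home with its centre at x = -35, y = +50 mm here and its x axis parallel to the fixture's.
- long_fence: Aluminium bar, 180 mm long along the fixture's y, 12 mm wide, 10 mm high above the base; rigidly fixed. Origin at the centre of its underside; its inner face lies 6 mm to -x of it.
- short_fence: Aluminium bar, 128 mm long along the fixture's x, 12 mm wide, 10 mm high above the base; rigidly fixed. A plate that meets a fence askew, at one corner only, jams there by friction when pushed at mid-edge; it squares up when pushed nearer the end that has not yet touched. Origin at the centre of its underside; its inner face lies 6 mm to +y of it.
- plate: Rigid glass plate, white coating, 70 (x) x 100 (y) x 6 mm, 70 to 160 g, loose on the base, 20 to 40 mm from home each way, turned up to 14 deg. Origin: centre of underside, z up; its +x side belongs on the long fence, -y side on the short one. Slides under 1 N; stiff against a fence (over 10 N/mm). 3 to 8 N for half a second presses it home; over 15 N from the pusher breaks it.
- pusher: Hand pusher, 72 mm high, 100 g, upright in the dish: round white foot, diameter 28 mm, height 0 to 16 mm; above it a square blue handle 18 x 18 mm up to 72 mm. Origin: centre of the foot's underside, z up, x and y square to the handle's faces. Grip the handle about 50 mm above the underside; carry the foot 1 to 3 mm above the base so its side meets the plate's edge.
- dish: Fixed round white parking dish for the pusher: outer diameter 74 mm, flat inner floor 66 mm across and 3 mm above the bench, rim 7 mm high. Origin at the centre of its underside.
- amber_bottle: Brown bottle with black cap, 50 mm across, 140 mm high, behind the fixture; bystander. Origin: centre of the underside.
- wash_bottle: Grey-white wash bottle with red cap, 53 mm across, 145 mm high, at the left; bystander. Origin: centre of the underside.
- beaker: Glass beaker, 53 mm across, 60 mm high, at the right near the robot; bystander. Origin: centre of the underside.
- vial: White vial with dark cap, 36 mm across, 78 mm high, at the right; bystander. Origin: centre of the underside.
- flask: Conical glass flask, 78 mm across, 125 mm high, at the right near the robot; bystander. Origin: centre of the underside.

How it is judged:
By the outcome, as a careful person would: the job done as asked, in the order asked, and still so for the second after the job is handed in, with the robot touching nothing.
It also fails if it takes over 72 s, if anything falls off the work surface, if the arm or the gripper's body presses on something with over 40 N, if the wrist force passes 120 N, or if a joint passes its speed limit or range.

## Working session

There is one attempt and no reset: what is moved stays moved. The work goes in short steps, each a Python script; the robot and the scene stay as the last script left them, time stands still between calls to the robot, and variables do not carry over. Pictures are saved under pics/ and viewed, at most 12 in all, crops included, and the job is handed in when it is done.

```bash
mkdir -p pics
python3 - <<'E'
from rig import manip
import cv2,numpy as np
for n in("top","side"):
    c=manip.camera(n); cv2.imwrite(f"pics/{n}0.png",c["image"][:,:,::-1]); print(n,c["fx"],c["fy"],c["cx"],c["cy"],np.round(c["cam_to_world"],3).tolist())
c=manip.camera("wrist");print(np.round(c["mount"],3).tolist(),c["fx"],manip.get_time(),manip.get_ee_rot(),manip.get_contact_force())
E
```

```text
top 459.33186951461244 459.33186951461244 318.4344985268516 199.1168167777955 [[0.007, -0.999, 0.046, 0.39], [-1.0, -0.006, 0.022, 0.111], [-0.021, -0.046, -0.999, 1.685], [0.0, 0.0, 0.0, 1.0]]
side 472.2578288929653 472.2578288929653 319.55268076731625 203.1987008518362 [[-0.997, -0.044, 0.063, 0.379], [-0.076, 0.506, -0.859, 1.372], [0.006, -0.862, -0.508, 0.8], [0.0, 0.0, 0.0, 1.0]]
[[0.0, -0.957, -0.289, 0.074], [1.0, 0.001, -0.001, -0.0], [0.001, -0.289, 0.957, -0.12], [0.0, 0.0, 0.0, 1.0]] 306.73342420681774 0.15 [-5.74419225e-01 -3.08837698e+00  1.86351477e-03] [-0.18897046 -0.36943864  0.1106712 ]
```

View pics/top0.png

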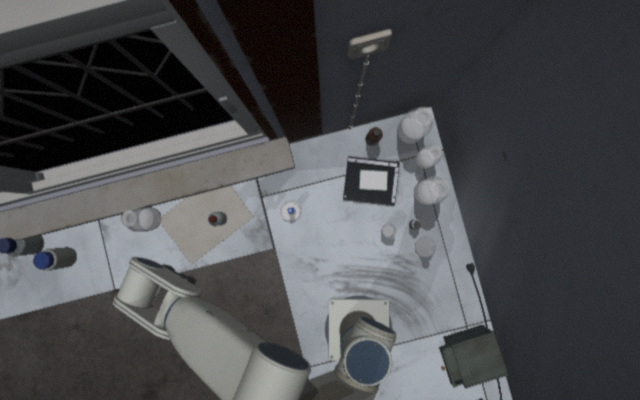

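View pics/side0.png

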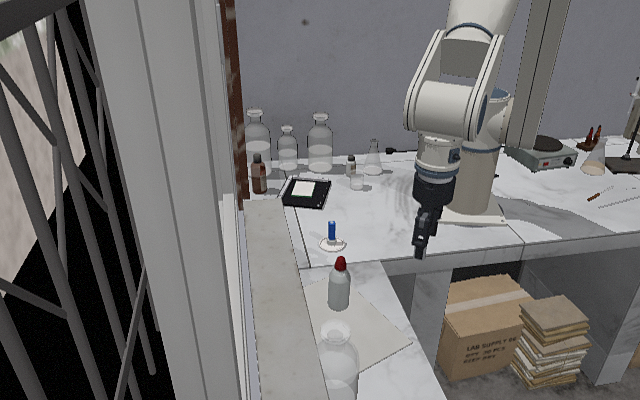

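The top view shows the fixture at about (371,181) with the white plate at (373,180). The dish and pusher are at (290,211), and the bottle, beaker, vial and flask are to the right and behind. The side view shows the pusher upright at about (332,235). I'll do a coarse fix from the top view, then move the wrist camera over each.

```bash
cat > h.py <<'E'
from rig import manip
import cv2,numpy as np
from scipy.spatial.transform import Rotation as R
def down(yaw): return (R.from_euler('z',yaw)*R.from_euler('x',np.pi)).as_rotvec()  # tool x at world yaw
def snap(n):
    p=manip.get_position(); r=manip.get_ee_rot(); c=manip.camera(n)
    if n=="wrist":
        T=np.eye(4);T[:3,:3]=R.from_rotvec(r).as_matrix();T[:3,3]=p;c["cam_to_world"]=T@c["mount"]
    return c
def ray(c,uv,z):
    uv=np.atleast_2d(np.array(uv,float));M=c["cam_to_world"]
    d=np.c_[(uv[:,0]-c["cx"])/c["fx"],(uv[:,1]-c["cy"])/c["fy"],np.ones(len(uv))]@M[:3,:3].T
    o=M[:3,3]; return o+d*((z-o[2])/d[:,2])[:,None]
def proj(c,P):
    M=c["cam_to_world"];q=(np.atleast_2d(P)-M[:3,3])@M[:3,:3]
    return np.c_[c["fx"]*q[:,0]/q[:,2]+c["cx"],c["fy"]*q[:,1]/q[:,2]+c["cy"]]
def save(n,c): cv2.imwrite(f"pics/{n}.png",c["image"][:,:,::-1])
E
python3 - <<'E'
from h import *
c=snap("top")
for n,uv,z in(("dish",(290,211),.005),("plate",(373,180),.018),("corner TR",(398,160),.022),("TL",(347,157),.012),("BL",(344,202),.012),("BR",(393,206),.022),("amber",(374,134),.1),("beaker",(388,230),.05),("vial",(415,224),.07),("flask",(425,245),.06)): print(n,ray(c,uv,z)[0].round(3))
for p in((.55,.12,.25),(.60,-.05,.28)):
  for y in (np.pi/2,np.pi,0,-np.pi/2): print(p,y,manip.solve_ik(p,down(y)))
E
```

```text
dish [0.423 0.251 0.005]
plate [ 0.537 -0.051  0.018]
corner TR [ 0.61  -0.141  0.022]
TL [0.622 0.043 0.012]
BL [0.457 0.054 0.012]
BR [ 0.443 -0.123  0.022]
amber [ 0.69  -0.046  0.1  ]
beaker [ 0.357 -0.101  0.05 ]
vial [ 0.379 -0.193  0.07 ]
flask [ 0.306 -0.229  0.06 ]
(0.55, 0.12, 0.25) 1.5707963267948966 [ 1.93674757e-01  3.36659368e-01  1.77177941e+00 -4.44089210e-16
  1.03315388e+00  1.93674757e-01]
(0.55, 0.12, 0.25) 3.141592653589793 [ 0.19367476  0.33665937  1.77177941  0.          1.03315388 -1.37712157]
(0.55, 0.12, 0.25) 0 [ 1.93674757e-01  3.36659368e-01  1.77177941e+00 -4.44089210e-16
  1.03315388e+00  1.76447108e+00]
(0.55, 0.12, 0.25) -1.5707963267948966 None
(0.6, -0.05, 0.28) 1.5707963267948966 [-1.02907343e-01  3.60712065e-01  1.65899929e+00 -4.44089210e-16
  1.12188130e+00 -1.02907343e-01]
(0.6, -0.05, 0.28) 3.141592653589793 [-0.10290734  0.36071207  1.65899929  0.          1.1218813  -1.67370367]
(0.6, -0.05, 0.28) 0 [-1.02907343e-01  3.60712065e-01  1.65899929e+00 -4.44089210e-16
  1.12188130e+00  1.46788898e+00]
(0.6, -0.05, 0.28) -1.5707963267948966 None
```

Run:
```python
from h import *
manip.move_to((.44,-.045,.2),down(np.pi-.07)); manip.hold(.2)
c=snap("wrist"); save("fix",c); np.savez("fix.npz",**c)
manip.move_to((.35,.22,.2),down(np.pi+.5)); manip.hold(.2)
c=snap("wrist"); save("dish",c); np.savez("dish.npz",**c)
print(manip.get_time(),manip.get_contact_force())
```

```text
4.15 [0.22385299 0.05811726 0.79246857]
```

View pics/fix.png

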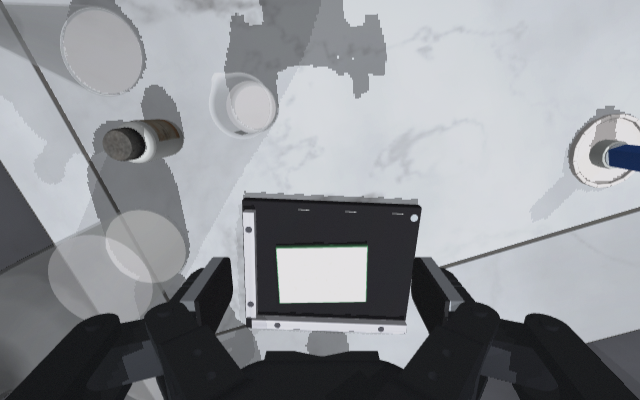

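View pics/dish.png

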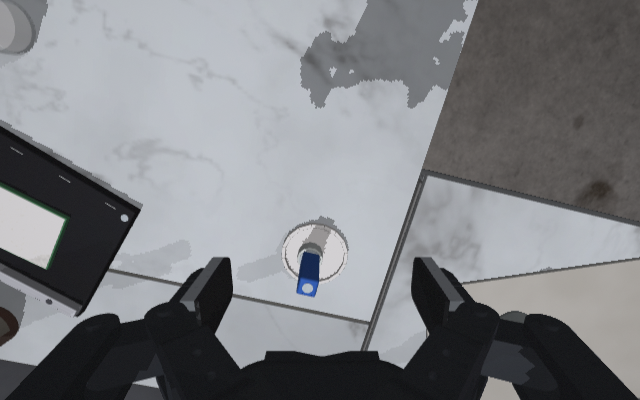

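Fixture view: the plate quad spans about (277,245), (366,243), (367,301), (280,302). The short fence is at left (u≈250) and the long fence at the bottom (v≈318). Dish view: the dish is at (315,252) and the blue handle top at (308,287). Now for sub-pixel edges.

```bash
cat >> h.py <<'E'
def quad(m,sub=True):
    k=max(cv2.findContours(m.astype(np.uint8),cv2.RETR_EXTERNAL,cv2.CHAIN_APPROX_NONE)[0],key=cv2.contourArea)
    return k[:,0,:].astype(float)
def fixpose(c,origin=None):
    """plate/fixture measurement from a wrist image"""
    g=cv2.cvtColor(c["image"],cv2.COLOR_RGB2GRAY); return g
E
python3 - <<'E'
from h import *
c=dict(np.load("fix.npz")); im=c["image"]; g=cv2.cvtColor(im,cv2.COLOR_RGB2GRAY)
print(g[270,236:290].tolist()); print(g[296:335,330].tolist()); print(g[236:252,330].tolist()); print(g[192:206,330].tolist());print(g[260,360:376].tolist(),g[260,400:425].tolist())
c=dict(np.load("dish.npz")); im=c["image"].astype(int)
b=(im[:,:,2]>150)&(im[:,:,2]>im[:,:,0]+60); y,x=np.nonzero(b[230:310,280:340]); 
k=quad(b); print("top",cv2.boxPoints(cv2.minAreaRect(k.astype(np.float32))).tolist(), b.sum())
P=ray(c,k,.072); r=cv2.minAreaRect((P[:,:2]*1000).astype(np.float32)); print(r)
g=cv2.cvtColor(c["image"],cv2.COLOR_RGB2GRAY)
print(g[255,276:300].tolist(),g[255,330:356].tolist(),g[210:235,315].tolist(), g[270:295,335].tolist())
cr=np.hstack([cv2.resize(c["image"][205:305,260:370],None,fx=3.5,fy=5),cv2.resize(np.load("fix.npz")["image"][185:345,230:430],(400,500))])
cv2.imwrite("pics/crop1.png",cr[:,:,::-1]); print(cr.shape)
E
```

```text
[197, 196, 181, 178, 177, 176, 174, 174, 109, 214, 213, 214, 213, 212, 211, 214, 215, 218, 218, 117, 88, 51, 43, 42, 41, 41, 42, 42, 42, 41, 42, 41, 43, 42, 40, 42, 42, 42, 41, 40, 41, 123, 225, 226, 226, 227, 226, 226, 227, 226, 227, 226, 226, 227]
[226, 226, 226, 226, 226, 218, 158, 41, 42, 43, 42, 42, 43, 40, 43, 43, 42, 38, 25, 23, 22, 70, 105, 100, 101, 99, 140, 204, 219, 216, 216, 217, 216, 215, 199, 144, 114, 121, 130]
[43, 44, 43, 42, 43, 44, 38, 25, 47, 66, 86, 159, 215, 227, 227, 227]
[211, 206, 199, 176, 124, 123, 124, 126, 108, 39, 22, 24, 36, 44]
[226, 226, 227, 227, 226, 227, 211, 98, 46, 42, 44, 42, 44, 44, 43, 43] [44, 44, 42, 45, 43, 44, 44, 44, 44, 43, 45, 45, 45, 36, 25, 20, 21, 19, 23, 25, 26, 26, 48, 88, 88]
top [[296.5882873535156, 292.6471252441406], [300.2941589355469, 277.8235778808594], [317.4706115722656, 282.1177062988281], [313.7647399902344, 296.9412536621094]] 177
((427.794677734375, 245.92555236816406), (15.848929405212402, 16.195117950439453), 13.868708610534668)
[172, 173, 173, 172, 173, 154, 207, 210, 198, 107, 206, 209, 210, 209, 209, 209, 209, 209, 208, 209, 210, 140, 166, 191] [209, 209, 209, 209, 209, 209, 209, 208, 209, 209, 209, 209, 209, 180, 181, 207, 209, 174, 193, 195, 194, 194, 194, 194, 195, 194] [190, 190, 189, 190, 190, 191, 190, 191, 191, 172, 127, 125, 118, 105, 139, 173, 156, 147, 133, 150, 149, 149, 149, 150, 149] [208, 200, 158, 110, 163, 208, 209, 201, 189, 193, 192, 193, 192, 193, 192, 191, 192, 193, 191, 191, 192, 191, 191, 191, 191]
(500, 785, 3)
```

View pics/crop1.png

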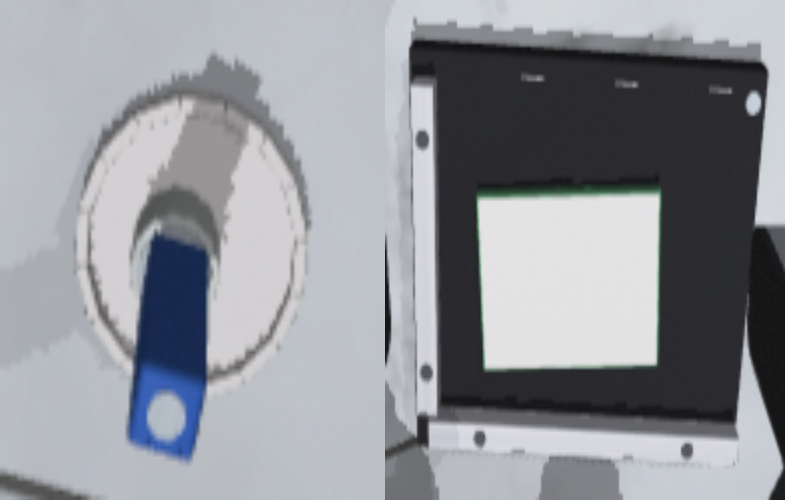

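```bash
cat > meas.py <<'E'
from h import *
def cross(v,th,up=True):  # first subpixel crossing
    for i in range(len(v)-1):
        if (v[i]<th<=v[i+1]) if up else (v[i]>=th>v[i+1]): return i+(th-v[i])/(v[i+1]-v[i])
    return np.nan
def line(pts):
    pts=pts[~np.isnan(pts).any(1)]
    vx,vy,x,y=cv2.fitLine(pts.astype(np.float32),cv2.DIST_HUBER,0,.01,.01).ravel(); n=np.array([-vy,vx]); p=np.array([x,y])
    return p,np.array([vx,vy]),np.std((pts-p)@n),len(pts)
def inter(a,b):
    s=np.linalg.solve(np.c_[a[1],-b[1]],b[0]-a[0]); return a[0]+s[0]*a[1]
def plate(c,roi,th=140,z=.018):
    g=cv2.cvtColor(c["image"],cv2.COLOR_RGB2GRAY).astype(float); x0,y0,x1,y1=roi
    m=np.zeros_like(g,bool); m[y0:y1,x0:x1]=g[y0:y1,x0:x1]>th
    k=quad(m); bx=cv2.minAreaRect(k.astype(np.float32)); (cx,cy)=bx[0]; cx=int(cx);cy=int(cy)
    x,y=k.min(0); X,Y=k.max(0); x,y,X,Y=map(int,(x,y,X,Y)); mx=int(.15*(X-x));my=int(.15*(Y-y)); q=10
    L=line(np.array([(cx-cross(g[r,cx:x-q:-1],th,False),r) for r in range(y+my,Y-my)]))
    Rr=line(np.array([(cx+cross(g[r,cx:X+q],th,False),r) for r in range(y+my,Y-my)]))
    T=line(np.array([(u,cy-cross(g[cy:y-q:-1,u],th,False)) for u in range(x+mx,X-mx)]))
    B=line(np.array([(u,cy+cross(g[cy:Y+q,u],th,False)) for u in range(x+mx,X-mx)]))
    P=ray(c,[inter(T,L),inter(T,Rr),inter(B,Rr),inter(B,L)],z)[:,:2]
    return P,[l[2] for l in(L,Rr,T,B)]
E
python3 - <<'E'
from meas import *
c=dict(np.load("fix.npz")); g=cv2.cvtColor(c["image"],cv2.COLOR_RGB2GRAY).astype(float)
res={}
for th,z in((65,.012),(165,.022)):
    S=line(np.array([(270-cross(g[r,270:240:-1],th),r) for r in range(225,300)]))
    F=line(np.array([(u,308+cross(g[308:335,u],th)) for u in range(270,400)]))
    C=ray(c,inter(S,F),z)[0,:2]
    ds=ray(c,[S[0]-40*S[1],S[0]+40*S[1]],z)[:,:2]; df=ray(c,[F[0]-60*F[1],F[0]+60*F[1]],z)[:,:2]
    d1=ds[1]-ds[0]; d2=df[0]-df[1]  # want +x ; +y
    d1*=np.sign(d1[0]); d2*=np.sign(d2[1])
    print(z,"corner",C.round(4),"x-yaw",np.degrees(np.arctan2(d1[1],d1[0])),"y-yaw-90",np.degrees(np.arctan2(-d2[0],d2[1])),S[2],F[2])
P,s=plate(c,(262,235,385,310)); print(P.round(4),np.round(s,2),P.mean(0).round(4))
print([np.linalg.norm(P[i]-P[(i+1)%4]).round(4) for i in range(4)])
for i in range(4):
  d=P[(i+1)%4]-P[i]; print(np.degrees(np.arctan2(d[1],d[0])).round(2))
# outer open edges of base: left (x=-135) rows ~ top, right (y=175)
T=line(np.array([(u,225-cross(g[225:190:-1,u],75)) for u in range(265,400)])); print("base near edge", ray(c,[T[0]-60*T[1],T[0],T[0]+60*T[1]],.012).round(4).tolist())
d=dict(np.load("dish.npz")); D=ray(d,[(281,255),(348,255)],.006);print("dish",D,)
E
```

```text
0.012 corner [ 0.5892 -0.131 ] x-yaw -6.420654050997891 y-yaw-90 -6.460524367158719 0.12255808392944678 0.13875371621284277
0.022 corner [ 0.5887 -0.1308] x-yaw -6.278411877179905 y-yaw-90 -6.430317833400551 0.1283394219995468 0.03962173220863898
[[ 0.5027 -0.099 ]
 [ 0.5075 -0.0009]
 [ 0.576  -0.0043]
 [ 0.571  -0.1024]] [0.06 0.07 0.06 0.1 ] [ 0.5393 -0.0516]
[np.float64(0.0982), np.float64(0.0686), np.float64(0.0982), np.float64(0.0685)]
87.2
-2.8
-92.89
177.17
base near edge [[0.4507, -0.0829, 0.012], [0.4576, -0.0206, 0.012], [0.4646, 0.042, 0.012]]
dish [[0.44292856 0.21731313 0.006     ]
 [0.40686023 0.28357173 0.006     ]]
```

Everything checks out. The plate reads 98×69 mm (given 100×70) and the fixture yaw is −6.4° from both fences. The plate is 23 mm from home each way, turned +3.6°, and the dish is about 75 mm across. Next is the grasp.

```bash
cat >> h.py <<'E'
FY=np.radians(-6.42); CO=np.array([.589,-.131]); YAW=np.pi+np.radians(14.5)
A=np.array([[np.cos(FY),-np.sin(FY)],[np.sin(FY),np.cos(FY)]])
def W(x,y): return CO+A@np.array([x,y])     # corner frame -> world xy
def Cf(p): return A.T@(np.array(p)[...,:2]-CO).T
ZG=.056; ZP=ZG+.011
def F(n=5):
    f=[]
    for _ in range(n): f.append(manip.get_contact_force()); manip.hold(.01)
    return np.mean(f,0)
E
python3 - <<'E'
from h import *
d=dict(np.load("dish.npz")); im=d["image"].astype(int)
k=quad((im[:,:,2]>150)&(im[:,:,2]>im[:,:,0]+60)); P=(ray(d,k,.075)[:,:2]*1000).astype(np.float32)
r=cv2.minAreaRect(P); print(r); x,y=np.array(r[0])/1000
manip.move_to((x,y,.13),down(YAW)); manip.servo_line((x,y,ZG),rate=.12)
manip.command_gripper(0.0,80); print(manip.get_width(),manip.get_grip_force(),manip.get_position())
manip.servo_line((x,y,.085),rate=.1); print(manip.get_time(),F(),x,y)
save("lift",snap("wrist"))
t=manip.get_time();print([manip.get_contact_force().round(2).tolist() for _ in range(3)],manip.get_time()-t)
t=manip.get_time();manip.servo_line((x,y,.0855),rate=.02);print(manip.get_time()-t)
E
```

```text
((426.0753479003906, 245.17489624023438), (15.657382011413574, 15.999414443969727), 13.868795394897461)
0.016992489421373626 77.87974834442139 [0.42621589 0.24524724 0.0563025 ]
6.5 [-0.41795946 -0.30080976 -1.05739005] 0.42607534790039064 0.24517489624023436
[[-0.91, 0.15, -0.53], [-0.91, 0.15, -0.53], [-0.91, 0.15, -0.53]] 0.0
0.25
```

View pics/lift.png

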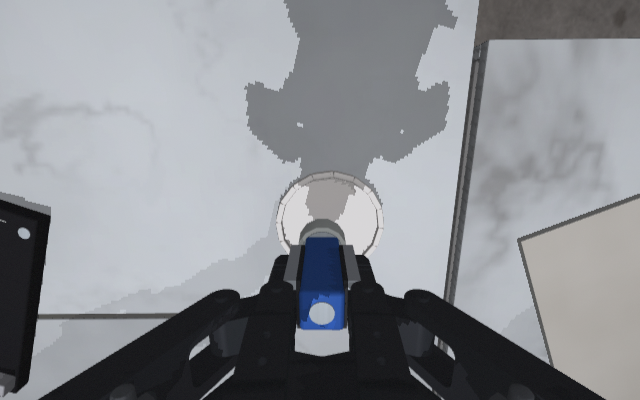

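The picture shows the pusher held squarely between the pads at (322,290) and clear of the dish. Next is the guarded push toward the long fence at mid-edge.

```bash
cat >> h.py <<'E'
def go(x,y,rate=.15,z=ZP): manip.servo_line((*W(x,y),z),rate=rate)
def push(x,y,u,dist,fine,step,stop,rate=.02,coarse=.003):
    """push from (x,y) along u (corner frame) until force against motion > stop; coarse steps up to `fine`, then `step`"""
    u=np.array(u,float); f0=F(10); s=0; log=[]
    while s<dist:
        s+=coarse if s<fine-1e-9 else step
        s=min(s,dist); go(*(np.array([x,y])+s*u),rate=rate)
        f=-(A.T@(F(4)-f0)[:2])@u; log.append((round(s*1e3,2),round(float(f),2)))
        if f>stop: break
    print(log,round(manip.get_time(),2),Cf(manip.get_position()).round(4),manip.get_position()[2].round(4)); return s,f,f0
E
python3 - <<'E'
from h import *
manip.servo_line((.426,.245,.12),rate=.15)
manip.move_to((*W(-.116,.0715),.12),down(YAW)); go(-.116,.0715,.1,ZP+.01); go(-.116,.0715,.05); manip.hold(.2)
push(-.116,.0715,(1,0),.030,.021,.0006,2.0)
E
```

```text
[(3.0, -0.19), (6.0, 0.03), (9.0, -0.44), (12.0, -0.71), (15.0, -0.74), (18.0, 0.35), (21.0, -0.36), (21.6, 0.04), (22.2, 0.35), (22.8, 0.31), (23.4, -0.31), (24.0, 0.38), (24.6, 0.2), (25.2, 0.35), (25.8, -0.59), (26.4, 0.8), (27.0, 0.46), (27.6, 0.19), (28.2, 0.26), (28.8, 1.13), (29.4, 3.04)] 15.88 [-0.0872  0.0715] 0.0669
```

First-corner contact came where predicted. I'll back off and look.

Run:
```python
from meas import *
go(-.093,.0715,.04)
c=snap("wrist"); save("p1",c); np.savez("p1.npz",**c); print(manip.get_time())
```

```text
16.2417
```

View pics/p1.png

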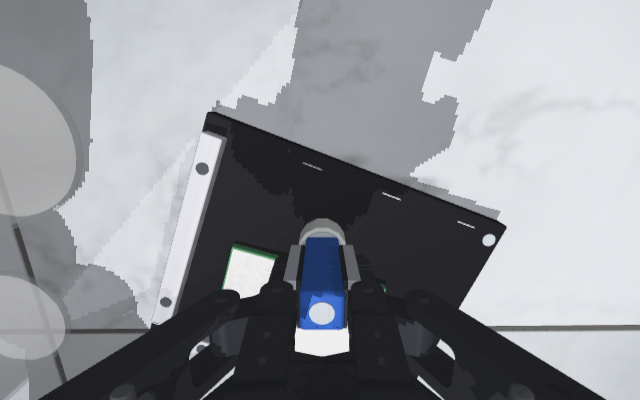

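The near plate edge is half hidden, but the −y corner is clearly on the fence, matching the 3 mm gap at mid-edge. I'll push nearer the free +y end until about 5 N.

Run:
```python
from h import *
go(-.094,.098,.08); manip.hold(.15)
s,f,f0=push(-.094,.098,(1,0),.016,.006,.0004,2.5)
x=-.094+s
for _ in range(8):
    if f>4.3: break
    x+=.0002; go(x,.098,.02); f=-(A.T@(F(6)-f0)[:2])[0]
    print(round(x,4),round(f,2))
for _ in range(7): manip.hold(.1); print(np.round(-(A.T@(F(2)-f0)[:2])[0],2))
go(-.092,.098,.03); print(manip.get_time())
```

```text
[(3.0, 0.37), (6.0, 0.1), (6.4, 0.29), (6.8, 0.89), (7.2, 0.77), (7.6, 0.3), (8.0, 0.42), (8.4, 0.76), (8.8, 0.42), (9.2, 0.81), (9.6, 0.18), (10.0, 1.32), (10.4, 2.94)] 20.74 [-0.0841  0.098 ] 0.0669
-0.0834 4.81
4.98
4.57
5.16
4.91
5.71
4.64
4.7
22.2917
```

Run:
```python
from h import *
go(-.1,.098,.1); go(-.1,.152,.15); go(-.035,.152,.12)
c=snap("wrist"); save("p2",c); np.savez("p2.npz",**c); print(manip.get_time())
```

```text
23.7917
```

View pics/p2.png

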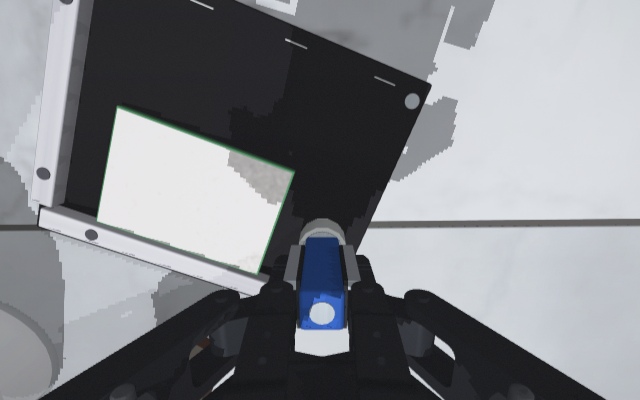

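The plate lies flush on the long fence, with quad corners (118,106), (294,171), (258,273) and (98,222). The foot stands clear beyond its +y edge. Next I push along the fence at mid-width.

Run:
```python
from h import *
c=dict(np.load("p2.npz")); P=Cf(ray(c,[(118,106.5),(294,171),(258,273),(98,222)],.018)).T; print(P.round(4).tolist())
manip.hold(.15)
s,f,f0=push(-.035,.152,(0,-1),.044,.033,.0004,2.5,coarse=.004)
y=.152-s
for _ in range(8):
    if f>4.3: break
    y-=.0002; go(-.035,y,.02); f=(A.T@(F(6)-f0)[:2])[1]; print(round(y,4),round(f,2))
if f>3:
    for _ in range(7): manip.hold(.1); print(np.round((A.T@(F(2)-f0)[:2]),2))
go(-.035,.13,.03); go(-.035,.155,.1)
c=snap("wrist"); save("p3",c); np.savez("p3.npz",**c); print(manip.get_time())
```

```text
[[-0.0695, 0.024], [-0.0702, 0.1218], [-0.0022, 0.1222], [-0.0007, 0.0246]]
[(4.0, -0.58), (8.0, -0.13), (12.0, -0.26), (16.0, -0.1), (20.0, 0.03), (24.0, 0.29), (28.0, -0.19), (32.0, -0.77), (36.0, -0.25), (36.4, 0.1), (36.8, 0.4), (37.2, 0.41), (37.6, 0.94), (38.0, 1.49), (38.4, 3.81)] 29.18 [-0.035   0.1139] 0.067
0.1134 5.6
[0.03 5.15]
[-0.58  5.28]
[0.04 6.11]
[-0.05  4.78]
[-0.44  5.67]
[-0.75  5.19]
[0.28 5.74]
31.4417
```

View pics/p3.png

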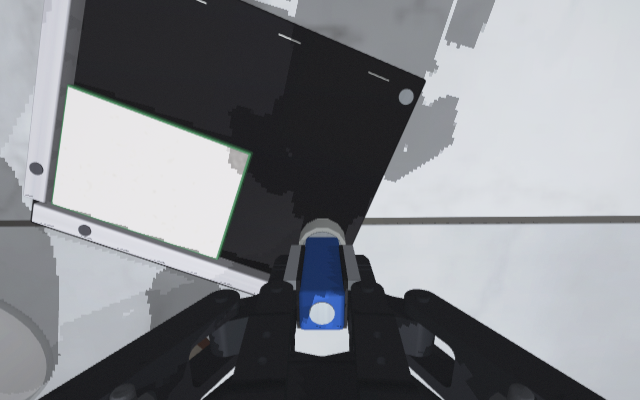

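Run:
```python
from meas import *
for n,seed in(("p2",(180,180)),("p3",(150,180))):
    c=dict(np.load(n+".npz")); g=cv2.cvtColor(c["image"],cv2.COLOR_RGB2GRAY)
    m=(g>140).astype(np.uint8); _,l=cv2.connectedComponents(m,connectivity=4); m=(l==l[seed[1],seed[0]])
    k=quad(m); P=Cf(ray(c,k,.018)).T*1000; lo,hi=np.percentile(P,2,0),np.percentile(P,98,0); print(n,lo.round(1),hi.round(1),m.sum())
    for ax,v in((0,lo[0]),(0,hi[0]),(1,lo[1]),(1,hi[1])):
        o=1-ax; s=(abs(P[:,ax]-v)<3)&(P[:,o]>lo[o]+8)&(P[:,o]<hi[o]-8); a=np.polyfit(P[s,o],P[s,ax],1)
        print("xy"[ax],round(np.polyval(a,(lo[o]+hi[o])/2),2),"slope deg",np.degrees(a[0]).round(2),s.sum())
c=dict(np.load("p3.npz"))["image"]; cv2.imwrite("pics/crop2.png",cv2.resize(c[70:300,15:285],(704,600),interpolation=cv2.INTER_CUBIC)[:,:,::-1])
```

```text
p2 [-69.1  23.5] [ -1.1 121.4] 19819
x -68.88 slope deg 0.14 146
x -1.45 slope deg 0.05 133
y 23.7 slope deg 0.01 87
y 121.16 slope deg 0.32 78
p3 [-69.1   1.5] [-1.2 99.2] 20750
x -68.91 slope deg 0.06 152
x -1.51 slope deg 0.06 138
y 1.69 slope deg 0.03 89
y 99.04 slope deg 0.12 80
```

View pics/crop2.png

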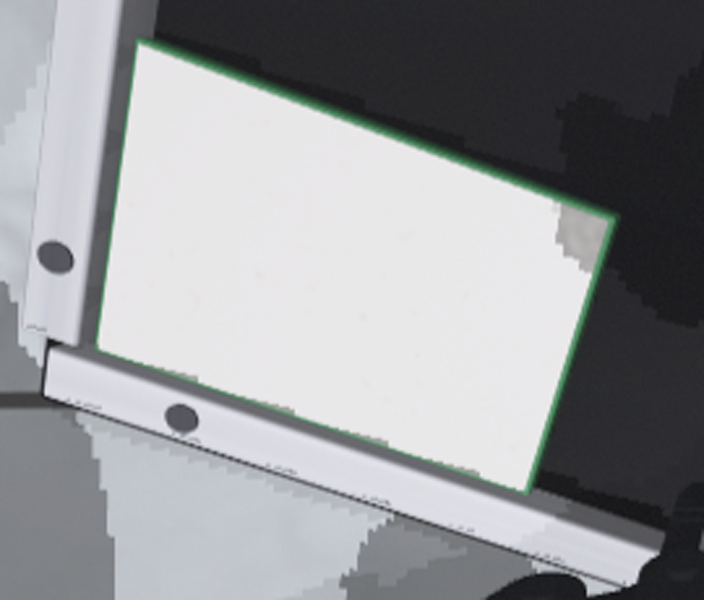

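The plate is flush on both fences: slopes are within 0.1° and its centre is at (−35.2, 50.4) mm in the corner frame. The crop shows no gaps. Now I return the pusher.

Run:
```python
from h import *
go(-.035,.155,.1,.12)
x,y=.4255,.248
manip.move_to((x,y,.12),down(YAW)); manip.servo_line((x,y,ZG+.004),rate=.1); manip.hold(.2); f0=F(10)
z=ZG+.004
while z>ZG-.0015:
    z-=.0007; manip.servo_line((x,y,z),rate=.02); f=(F(5)-f0)[2]; print(round(z,4),round(f,2))
    if f>2: break
manip.hold(.2); manip.command_gripper(.06); manip.hold(.3)
manip.servo_line((x,y,.16),rate=.1); manip.move_to((.36,.22,.22),down(YAW)); manip.hold(.3)
save("end",snap("wrist")); print(manip.get_time())
```

```text
0.0593 -0.11
0.0586 0.03
0.0579 -0.34
0.0572 -0.03
0.0565 -0.52
0.0558 7.14
38.925
```

View pics/end.png

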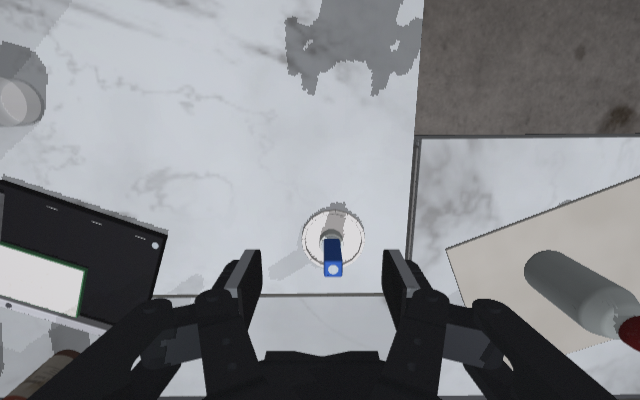

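The pusher stands upright in the dish, with its handle top at (333,269) and the dish at (333,238). The plate is still home and the gripper is clear.

```bash
python3 -c "
from rig import manip
print(manip.sign_off())"
```

```text
the job is handed in; nothing more can be done
None
```

The plate is flush with both fences (edges within about 0.1°), each press was held at about 5 N (highest reading about 6 N), the pusher is upright and released in its dish, and the job was handed in at about 39 s.

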